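Build up the tower of a chocolate fountain

TASK

The washed chocolate fountain has to be put together again: lift the crown cap off its centre column and stand it upright on the small white cutting board, then thread all the bell-shaped tiers that lie on the bench (three or four of them) onto the column, rim down, the largest at the bottom and each next one smaller, every one fully down and level. Finally put the crown cap back, fully home on top of the column, and leave the jars of sprinkles and the biscuit cutter standing where they are.

Things in the scene. Friction and masses are not known exactly. Their poses are not given: they have to be found in the camera images.
- column_top (a point): the centre of the top end of the fountain's upright centre column, 221 mm above the bench. The round metal column is 20 mm in diameter, its last 4 mm taper to 14 mm; it rises 86 mm from the seat. The fountain is fixed: a cream motor housing 158 mm across under a steel basin 192 mm across, its rim 125 mm above the bench.
- seat (a point): the centre of the fountain's seat, at the column's foot: the flat top, 36 mm across and 135 mm above the bench, of the steel foot in the basin's middle. The lowest tier's hub rests on it; a tier let go higher up the column slides freely down.
- tier108_mid (a point): cream plastic bell-shaped tier, 108 mm across, 26 mm tall, 74 g +-40%; may be absent. Point: on its axis, 13 mm above the rim, z up. Lies rim down. The bell rises to 15 mm above the rim; from 15 to 26 mm a free upright collar, 34 mm across, to grip. A 24 mm hole runs through the hub, which reaches from 8 to 26 mm above the rim; hub sits on hub: each tier adds 18 mm.
- tier96_mid (a point): cream plastic bell-shaped tier, 96 mm across, 26 mm tall, 68 g +-40%; may be absent. Point: on its axis, 13 mm above the rim, z up. Lies rim down. The bell rises to 15 mm above the rim; from 15 to 26 mm a free upright collar, 34 mm across, to grip. A 24 mm hole runs through the hub, which reaches from 8 to 26 mm above the rim; hub sits on hub: each tier adds 18 mm.
- tier84_mid (a point): cream plastic bell-shaped tier, 84 mm across, 26 mm tall, 62 g +-40%; may be absent. Point: on its axis, 13 mm above the rim, z up. Lies rim down. The bell rises to 15 mm above the rim; from 15 to 26 mm a free upright collar, 34 mm across, to grip. A 24 mm hole runs through the hub, which reaches from 8 to 26 mm above the rim; hub sits on hub: each tier adds 18 mm.
- tier72_mid (a point): cream plastic bell-shaped tier, 72 mm across, 26 mm tall, 56 g +-40%; may be absent. Point: on its axis, 13 mm above the rim, z up. Lies rim down. The bell rises to 15 mm above the rim; from 15 to 26 mm a free upright collar, 34 mm across, to grip. A 24 mm hole runs through the hub, which reaches from 8 to 26 mm above the rim; hub sits on hub: each tier adds 18 mm.
- tier60_mid (a point): cream plastic bell-shaped tier, 60 mm across, 26 mm tall, 50 g +-40%; may be absent. Point: on its axis, 13 mm above the rim, z up. Lies rim down. The bell rises to 15 mm above the rim; from 15 to 26 mm a free upright collar, 34 mm across, to grip. A 24 mm hole runs through the hub, which reaches from 8 to 26 mm above the rim; hub sits on hub: each tier adds 18 mm.
- cap_mid (a point): cream plastic crown cap, 48 mm across at its foot, 36 mm tall, 50 g +-40%, at the start on the column. Point: on its axis, half-way up (18 mm above the foot), z up. From 17 to 36 mm above the foot it is a round knob 26 mm across, to grip. Underneath, a socket 24 mm wide and 12 mm deep goes over the column's end; when home the point lies 6 mm above the column's top.
- board_top (a point): the centre of the top face of a small white cutting board, 115 x 115 mm and 8 mm thick, fixed on the bench, sides along its x and y axes; nothing lies on it at the start.
- jar_pink_mid (a point): bystander: a jar of pink sprinkles with a white lid, 56 mm across, 88 mm tall, standing. The point is its centre, half-way up, z up.
- jar_green_mid (a point): bystander: a jar of green sprinkles with a white lid, 56 mm across, 88 mm tall, standing. The point is its centre, half-way up, z up.
- cutter_mid (a point): bystander: an orange plastic round biscuit cutter, an open ring 62 mm across and 40 mm tall, standing upright, mouth up. The point is its centre, half-way up, z up.
There are look-alikes about, which are no part of the job. What is shaped like the part that bears tier96_mid but green or purple is not meant.

How it is judged:
By the outcome, as a careful person would: the job done as asked, in the order asked, and still so for the second after the job is handed in, with the robot touching nothing.
Of tier108, tier96, tier84, tier72, tier60 only 3 to 4 are there at a start; the rules pass over those that are not, and their reading is None.
At some moment in a run one of tier108, tier96, tier84, tier72, tier60 may be knocked a few centimetres aside while the robot is not near it.
It also fails if it takes over 210 s, if anything falls off the work surface, if the arm or the gripper's body presses on something with over 40 N, if the wrist force passes 120 N, or if a joint passes its speed limit or range.

ROBOT

A 7-joint arm with a two-finger parallel gripper is mounted at the origin on the work surface. World frame = base frame: x ahead of the robot, y to its left, z up, the work surface at z = 0. Lengths are in m, angles in rad, forces in N, time in s.
With the tool pointing down it reaches from about 0.425 to 0.925 m from the base axis. Payload 6.8 kg.
Tool frame: the origin (TCP) lies on the mounting face of the last link; the fingertips stand 173 mm ahead of it and the grasp point (between the pads) lies 155 mm ahead of it; z points along the fingers, y is the line along which they close (so a half turn about z gives the same grasp; the last joint's range is limited). The gripper opens to 85 mm and grips with 20 to 120 N. Pads are 22 mm wide; open, the fingers measure 114 mm over their backs; the gripper's body (76 mm by 85 mm) begins 54 mm behind the grasp point. The pads swing forward as they close: fully open they stand 13 mm farther back than shut.
Start: joints at [-1.35, 0.477, 0.022, 1.555, -0.011, 1.109, -0.083], TCP at [0.218, 0.639, 0.405] pointing down, gripper open.
Joint ranges: [-2.96, 2.96], [-0.34, 2.1], [-1.41, 1.46], [0.24, 2.44], [-1.37, 4.51], [0.17, 1.92], [-2.96, 2.96]. Speed limits (rad/s): [2.39, 2.39, 3.14, 3.14, 3.14, 3.14, 3.14].

INTERFACE

Orientations are given as a unit quaternion [w, x, y, z].
In Python, from station import bot gives the robot as it stands. The module is installed in compiled form; this text tells all that it offers.
- The arm moves only by the shell command python3 -m pendant 'ROWS' [FORCE]. ROWS is JSON, a list of rows, each a list of 5 numbers: the finger opening in m, from 0 to 0.0854, then the shift along the tool's x, y, z in m, then the turn about the tool's z in degrees. In form: [[jaw, x, y, z, yaw], ...]. A call has 1 to 12 rows; each row shifts and turns the commanded pose from where the row before left it, along the tool's axes as they then stand; what a row does not reach is not made up. A row lasts 1/12 s, in which the tool goes at most 41.7 mm and 7.16 degrees, less where a joint would pass 70% of its speed; a pose out of reach is approached as far as the arm can. A call with a gripper value outside its range is refused whole. The fingers move at their own pace and stop on an object; FORCE is the grip in N (left out, the last holds). Time passes only in rows, so rows that do not move let the fingers close. It gives the time, the measured TCP pose, the force, the opening and the grip force at its end, in the units of the state.
- bot.get_obs(): the state, without advancing time (a new reading comes with each control period).
- bot.read_camera(name): name is "side" or "top"; returns (picture, depth): 480x640x3 uint8, blue, green, red; 480x640 float32, m along the optical axis (not along the pixel's ray), 0 where there is no reading.
- bot.camera_model(name): a dict with "intrinsics" (3x3 intrinsics, pixels), "dist_coeffs" ([k1, k2, p1, p2, k3] as OpenCV has them; the pictures are not rectified), "R" (3x3) and "t" (3): a world point X has camera coordinates R X + t. Camera axes: x right, y down, z forward; pixel columns grow to the right and rows downward; lengths in m; the calibration is good to about 2 mm. A picture is of the moment at which its call begins. camera_model takes no time and is no camera call.
- bot.hand_in(): hands the job in; it is judged then, once.
Trained networks look in the newest picture that a camera, given by its name, has taken for a name from the list of things; names that differ only in an ending like _2 or _b are one class to them, and where a whole thing is asked for, a point or a joint stands for the part that bears it (a point fixed in the world has none). Each returns a list of dicts, best first, with "score" (0 to 1); they miss things now and then, are a little off and sometimes report something else, mostly with a low value. They report only what shows in the picture. A call takes as long as a camera call. They do not tell look-alikes from the thing itself.
- bot.boxes_of(name, camera): "at" ([column, row] in pixels, amid what is visible of it).
- bot.trace(name, camera): "mask" (480x640 bool, what is visible of it) and "at" ([column, row] in pixels, amid what is visible of it).
- bot.pinpoint(name, camera): "at" ([column, row] in pixels: a listed point, or the origin of a listed thing).
The state is a dict: "t": time; "q": joint angles; "joint_vel": joint speeds; "joint_torque": joint torques, N m; "eef_pos": TCP position; "tool_rot": TCP orientation; "contact_force": force on the tool from outside, world axes, zero at the start; "torque": the same for the moment, N m; "gripper_width": opening from 0.0 (shut) to 1.0 (fully open); "grasp_force": force on a finger pad.
Only numpy, scipy, OpenCV 4.12 (cv2) and the standard library are available. Lean on these libraries where they do the work, as an engineer would, in place of code of your own. Each camera call takes 0.05 s, during which the arm holds its last target. There are 200 camera calls.

## Working session

There is one attempt and no reset: what is moved stays moved. The work goes in short steps, Python scripts to look and compute and a shell command to move; the robot and the scene stay as the last step left them, time stands still between calls to the robot, and variables do not carry over. Pictures are saved under pics/ and viewed, at most 14 in all, crops included, and the job is handed in when it is done.

```bash
mkdir -p pics; cat > h.py <<'E'
import numpy as np, cv2
from station import bot
def ray(cam,px):
    m=bot.camera_model(cam);K=np.array(m["intrinsics"]);d=np.array(m["dist_coeffs"]);R=np.array(m["R"]);t=np.array(m["t"])
    u=cv2.undistortPoints(np.array([[px]],float),K,d)[0,0]
    return -R.T@t, R.T@np.array([u[0],u[1],1.])
def atz(cam,px,z):
    o,r=ray(cam,px); return o+r*(z-o[2])/r[2]
def proj(cam,X):
    m=bot.camera_model(cam)
    return cv2.projectPoints(np.array([X],float),cv2.Rodrigues(np.array(m["R"]))[0],np.array(m["t"]),np.array(m["intrinsics"]),np.array(m["dist_coeffs"]))[0][0,0]
def cloud(cam,depth):
    m=bot.camera_model(cam);K=np.array(m["intrinsics"]);d=np.array(m["dist_coeffs"]);R=np.array(m["R"]);t=np.array(m["t"])
    v,u=np.mgrid[0:480,0:640]
    p=cv2.undistortPoints(np.stack([u,v],-1).reshape(-1,1,2).astype(float),K,d).reshape(-1,2)
    c=np.c_[p,np.ones(len(p))]*depth.reshape(-1,1)
    return ((c-t)@R).reshape(480,640,3)
E
python3 - <<'E'
from h import *
o=bot.get_obs();print({k:np.round(v,3) for k,v in o.items()})
for c in("top","side"):
    im,d=bot.read_camera(c);cv2.imwrite(f"pics/{c}0.png",im)
    m=bot.camera_model(c);print(c,np.round(-np.array(m["R"]).T@m["t"],3),np.round(m["R"],2).tolist())
Z={"column_top":.221,"seat":.135,"cap_mid":.227,"board_top":.008,"jar_pink_mid":.044,"jar_green_mid":.044,"cutter_mid":.02}
for n in ["tier108_mid","tier96_mid","tier84_mid","tier72_mid","tier60_mid"]+list(Z):
    for c in("top","side"):
        for r in bot.pinpoint(n,c)[:5]:
            print(n,c,round(r["score"],2),np.round(r["at"]),np.round(atz(c,r["at"],Z.get(n,.013)),3)[:2])
E
```

```text
{'t': np.float64(0.0), 'q': array([-1.35 ,  0.478,  0.022,  1.556, -0.012,  1.109, -0.083]), 'joint_vel': array([ 0.   , -0.   ,  0.002, -0.001,  0.001, -0.002,  0.001]), 'joint_torque': array([ 0.0000e+00, -5.9646e+01,  1.6070e+00, -2.8120e+01,  1.2000e-02,
        9.0000e-03, -0.0000e+00]), 'eef_pos': array([0.218, 0.639, 0.404]), 'tool_rot': array([-0.   ,  0.164,  0.987, -0.001]), 'contact_force': array([0.038, 0.331, 0.527]), 'torque': array([ 0.014, -0.07 , -0.012]), 'grasp_force': np.float64(0.0), 'gripper_width': np.float64(1.001)}
top [ 0.36  -0.007  1.149] [[0.01, -1.0, -0.02], [-0.99, -0.0, -0.17], [0.17, 0.02, -0.99]]
side [-0.026 -0.812  1.088] [[0.81, -0.59, -0.02], [-0.41, -0.55, -0.73], [0.42, 0.6, -0.68]]
tier108_mid side 0.2 [340. 356.] [ 0.429 -0.26 ]
tier96_mid top 0.76 [150. 238.] [0.565 0.401]
tier96_mid top 0.74 [215. 219.] [0.61 0.25]
tier96_mid top 0.59 [141. 309.] [0.401 0.412]
tier96_mid side 0.95 [252. 196.] [0.58 0.41]
tier96_mid side 0.79 [285. 218.] [0.608 0.253]
tier96_mid side 0.56 [204. 218.] [0.4   0.411]
tier84_mid side 0.51 [336. 199.] [0.796 0.23
[... 420 characters left out ...]
p 0.91 [306. 177.] [0.645 0.03 ]
cap_mid top 0.74 [432. 295.] [ 0.421 -0.203]
cap_mid side 0.63 [338. 196.] [0.646 0.03 ]
board_top top 0.84 [498. 300.] [ 0.424 -0.401]
board_top side 0.62 [379. 400.] [ 0.431 -0.405]
board_top side 0.58 [340. 196.] [0.819 0.24 ]
board_top side 0.34 [340. 223.] [0.735 0.133]
jar_pink_mid top 0.64 [317. 302.] [0.419 0.01 ]
jar_pink_mid side 0.87 [281. 284.] [0.431 0.   ]
jar_green_mid top 0.7 [500. 228.] [ 0.584 -0.401]
jar_green_mid side 0.91 [430. 357.] [ 0.587 -0.407]
jar_green_mid side 0.41 [237. 246.] [0.41  0.202]
cutter_mid top 0.84 [430. 231.] [ 0.582 -0.247]
cutter_mid top 0.17 [305. 176.] [0.712 0.04 ]
cutter_mid side 0.64 [381. 324.] [ 0.572 -0.248]
```

View pics/top0.png

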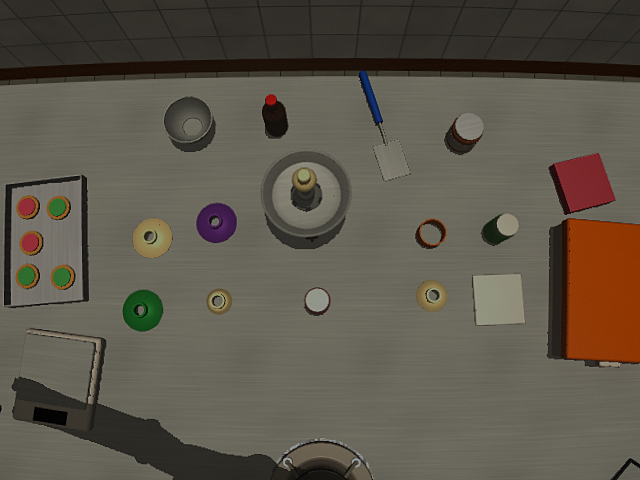

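View pics/side0.png

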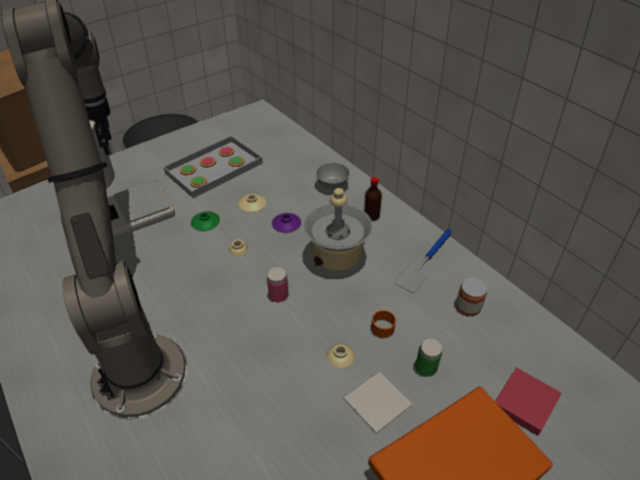

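Three cream tiers are present. In the top view, the 96 mm one is at (150,238), the 72 at (430,295) and the 60 at (218,302). The green (140,310) and purple (216,222) ones are look-alikes. The capped column is at (305,178) and the board at (498,300).

I'll get finer positions from colour and depth.

```bash
cat >> h.py <<'E'
def cream(im):
    hsv=cv2.cvtColor(im,cv2.COLOR_BGR2HSV); return (hsv[...,0]>12)&(hsv[...,0]<32)&(hsv[...,1]>60)&(hsv[...,2]>70)
def tier(im,px,cam="top",z=.002,save=None):
    m=cream(im).astype(np.uint8); n,l,s,c=cv2.connectedComponentsWithStats(m)
    k=[i for i in range(1,n) if s[i,4]>60]; i=min(k,key=lambda i:np.hypot(*(c[i]-px)))
    cn=max(cv2.findContours((l==i).astype(np.uint8),0,1)[0],key=len)[:,0]
    P=np.array([atz(cam,p,z)[:2] for p in cn]); (x,y),r=cv2.minEnclosingCircle((P*1000).astype(np.float32))
    A=np.c_[2*P,np.ones(len(P))]; f=np.linalg.lstsq(A,(P**2).sum(1),rcond=None)[0]
    return np.round(c[i]),np.round([x,y,2*r],1),np.round([f[0]*1e3,f[1]*1e3,2e3*np.sqrt(f[2]+f[0]**2+f[1]**2)],1)
def go(x,y,z,yaw=None):
    "needed tool-frame shift (mm) to world TCP x,y,z"
    o=bot.get_obs();w,a,b,c=o["tool_rot"]
    from scipy.spatial.transform import Rotation as Ro
    R=Ro.from_quat([a,b,c,w]).as_matrix(); d=R.T@(np.array([x,y,z])-o["eef_pos"])
    print("t",round(float(o["t"]),2),"eef",np.round(o["eef_pos"],4),"F",np.round(o["contact_force"],1),"w",round(85.4*float(o["gripper_width"]),1),"gf",round(float(o["grasp_force"]),1),"toolx deg",round(float(np.degrees(np.arctan2(R[1,0],R[0,0]))),1),"SHIFT mm",np.round(d*1e3,1))
E
python3 - <<'E'
from h import *
top,dt=bot.read_camera("top");side,ds=bot.read_camera("side")
for n,p,q in(("96",(150,238),(252,200)),("72",(430,295),(340,355)),("60",(218,302),(237,246))):
    print(n,tier(top,p),tier(side,q,"side"))
for c,im,d in(("top",top,dt),("side",side,ds)):
    W=cloud(c,d)
    for n,x,y,z0,z1,r in(("96",.57,.405,.02,.03,.03),("72",.433,-.247,.02,.03,.03),("60",.418,.236,.02,.03,.03),("cap",.645,.03,.24,.25,.03)):
        s=(np.hypot(W[...,0]-x,W[...,1]-y)<r)&(W[...,2]>z0)&(W[...,2]<z1)
        print(c,n,s.sum(),np.round(W[s].mean(0),4) if s.any() else "", np.round((W[s].min(0)+W[s].max(0))/2,4) if s.any() else"")
r=bot.trace("board_top","top")[:1]
for q in r:
    rc=cv2.boundingRect(q["mask"].astype(np.uint8));m=cv2.moments(q["mask"].astype(np.uint8));print("board",rc,q["score"],atz("top",(m["m10"]/m["m00"],m["m01"]/m["m00"]),.008))
go(.645,.03,.45)
E
```

```text
96 (array([152., 238.]), array([568.7, 400.4,  97.1]), array([568.6, 400.4,  94.7])) (array([252., 202.]), array([570.6, 394.9,  95.4]), array([570.3, 395.2,  90.9]))
72 (array([431., 296.]), array([ 436. , -248.7,   72.8]), array([ 435.9, -248.8,   70.7])) (array([340., 356.]), array([ 436.9, -252.4,   70.3]), array([ 437.1, -252.6,   67.9]))
60 (array([219., 301.]), array([421. , 234.9,  60.9]), array([421.3, 235.1,  58.9])) (array([238., 248.]), array([425.5, 236.5,  69.1]), array([425.4, 235. ,  60.3]))
top 96 105 [0.5681 0.3995 0.0254] [0.5731 0.3993 0.0249]
top 72 101 [ 0.4351 -0.2492  0.0258] [ 0.4345 -0.2501  0.025 ]
top 60 114 [0.4213 0.2338 0.0257] [0.4202 0.2343 0.025 ]
top cap 152 [0.644  0.0332 0.2457] [0.6446 0.0336 0.2453]
side 96 34 [0.57   0.3924 0.0237] [0.5701 0.3932 0.0242]
side 72 86 [ 0.4354 -0.2523  0.024 ] [ 0.4351 -0.2514  0.025 ]
side 60 63 [0.4235 0.2303 0.0243] [0.4241 0.2323 0.0247]
side cap 54 [0.6437 0.0298 0.2443] [0.6442 0.0304 0.244 ]
board (472, 274, 52, 52) 0.92 [ 0.42633913 -0.40022141  0.008     ]
t 1.45 eef [0.218  0.6388 0.4047] F [-0.2 -0.4  0.5] w 85.8 gf 0.0 toolx deg 161.2 SHIFT mm [-600.8 -438.3  -45.3]
```

```bash
python3 -m pendant '[[0.06,0,0,-0.015,-6.3],[0.06,0,0,-0.015,-6.3],[0.06,0,0,-0.015,-6.2],[0.06,-0.022,-0.032,0,0],[0.06,-0.022,-0.032,0,0],[0.06,-0.022,-0.032,0,0],[0.06,-0.022,-0.032,0,0],[0.06,-0.022,-0.032,0,0],[0.06,-0.022,-0.032,0,0],[0.06,-0.022,-0.032,0,0],[0.06,-0.022,-0.032,0,0],[0.06,-0.022,-0.032,0,0]]'; python3 -c "
from h import *;go(.644,.032,.45)"
```

```text
t: 2.45
eef_pos: [0.4165, 0.3489, 0.45]
tool_rot: [0.0, 0.0, 1.0, 0.0]
contact_force: [1.0, 0.1, -0.5]
gripper_width: 0.702
grasp_force: 0.0
t 2.45 eef [0.4165 0.3489 0.45  ] F [ 1.   0.1 -0.5] w 59.9 gf 0.0 toolx deg 180.0 SHIFT mm [-2.277e+02 -3.167e+02 -1.000e-01]
```

```bash
python3 -m pendant '[[0.06,-0.0228,-0.0317,0,0],[0.06,-0.0228,-0.0317,0,0],[0.06,-0.0228,-0.0317,0,0],[0.06,-0.0228,-0.0317,0,0],[0.06,-0.0228,-0.0317,0,0],[0.06,-0.0228,-0.0317,0,0],[0.06,-0.0228,-0.0317,0,0],[0.06,-0.0228,-0.0317,0,0],[0.06,-0.0228,-0.0317,0,0],[0.06,-0.0228,-0.0317,0,0],[0.06,0,0,0,0],[0.06,0,0,0,0]]'; python3 - <<'E'
from h import *
go(.644,.032,.40)
im,d=bot.read_camera("side");o=bot.get_obs()["eef_pos"];tip=o-[0,0,.173]
print(proj("side",tip),proj("side",[.644,.032,.245]))
cv2.imwrite("pics/a.png",cv2.resize(im[130:290,240:440],None,fx=3,fy=3))
E
```

```text
t: 3.45
eef_pos: [0.6443, 0.0305, 0.4494]
tool_rot: [0.0, 0.003, 1.0, -0.001]
contact_force: [-1.1, 0.7, -0.2]
gripper_width: 0.705
grasp_force: 0.0
t 3.45 eef [0.6443 0.0305 0.4494] F [-1.1  0.7 -0.2] w 60.2 gf 0.0 toolx deg 179.7 SHIFT mm [ 0.3  1.5 49.4]
[337.10707678 180.59929106] [337.26903775 190.21952448]
```

View pics/a.png

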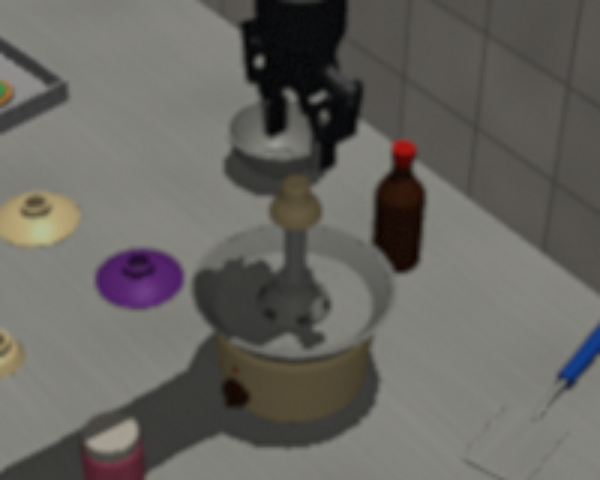

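The fingers straddle the knob: tips at crop (275,130) and (325,165), knob at (297,185). I'll descend and grip.

```bash
python3 -m pendant '[[0.06,0,0.001,0.016,0],[0.06,0,0,0.016,0],[0.06,0,0,0.018,0],[0.06,0,0,0,0],[0.02,0,0,0,0],[0.02,0,0,0,0],[0.02,0,0,0,0],[0.02,0,0,0,0],[0.02,0,0,0,0]]' 35; python3 -c "
from h import *;go(.644,.032,.45)"
```

```text
t: 4.25
eef_pos: [0.6439, 0.035, 0.4013]
tool_rot: [0.001, 0.0, 1.0, 0.001]
contact_force: [-1.0, 1.8, 5.7]
gripper_width: 0.281
grasp_force: 34.6
t 4.25 eef [0.6439 0.035  0.4013] F [-1.   1.8  5.7] w 24.0 gf 34.6 toolx deg 180.0 SHIFT mm [ -0.2  -2.9 -48.7]
```

```bash
python3 -m pendant '[[0.02,0,0,-0.01,0],[0.02,0,0,-0.02,0],[0.02,0,0,-0.03,0],[0.02,0.01,-0.02,0,0],[0.02,0.016,-0.032,0,0],[0.02,0.016,-0.032,0,0],[0.02,0.016,-0.032,0,0],[0.02,0.016,-0.032,0,0],[0.02,0.016,-0.032,0,0],[0.02,0.016,-0.032,0,0],[0.02,0.016,-0.032,0,0],[0.02,0.016,-0.032,0,0]]' 35; python3 - <<'E'
from h import *
go(.426,-.4,.201)
im,d=bot.read_camera("side");o=bot.get_obs()["eef_pos"]
u,v=proj("side",o-[0,0,.173]).astype(int);print(u,v)
cv2.imwrite("pics/b.png",cv2.resize(im[max(0,v-70):v+70,u-80:u+80],None,fx=3,fy=3))
E
```

```text
t: 5.25
eef_pos: [0.504, -0.243, 0.4604]
tool_rot: [0.0, 0.001, 1.0, -0.0]
contact_force: [1.5, -0.6, -0.9]
gripper_width: 0.282
grasp_force: 34.4
t 5.25 eef [ 0.504  -0.243   0.4604] F [ 1.5 -0.6 -0.9] w 24.1 gf 34.4 toolx deg 179.9 SHIFT mm [  78.  -157.1  259.4]
365 264
```

View pics/b.png

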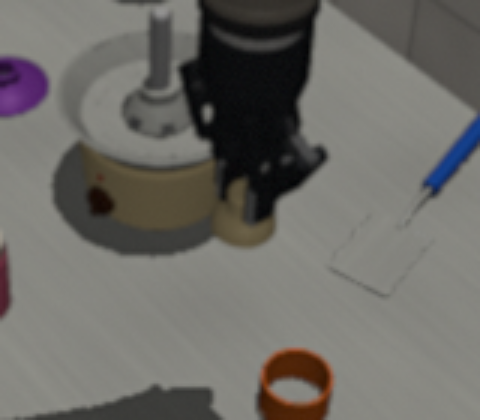

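The cap is held upright at crop (245,215), and the bare column top is visible at (162,12).

```bash
python3 -m pendant '[[0.02,0.0156,-0.0314,0,0],[0.02,0.0156,-0.0314,0,0],[0.02,0.0156,-0.0314,0.02,0],[0.02,0.0156,-0.0314,0.03,0],[0.02,0.0156,-0.0314,0.03,0],[0.02,0,0,0.04,0],[0.02,0,0,0.04,0],[0.02,0,0,0.04,0],[0.02,0,0,0.03,0],[0.02,0,0,0.016,0],[0.02,0,0,0.004,0],[0.02,0,0,0,0]]' 35; python3 - <<'E'
from h import *
go(.426,-.4,.2003)
for c in("top","side"):
    im,d=bot.read_camera(c);W=cloud(c,d)
    for z0,z1 in((.213,.23),(.19,.212)):
        s=(np.hypot(W[...,0]-.644,W[...,1]-.033)<.03)&(W[...,2]>z0)&(W[...,2]<z1)
        if s.any():print(c,s.sum(),np.round(W[s].mean(0),4),np.round(W[s].max(0)-W[s].min(0),3))
    for r in bot.pinpoint("column_top",c)[:2]:print(c,r["score"],atz(c,r["at"],.221))
E
```

```text
t: 6.3
eef_pos: [0.4301, -0.3921, 0.2148]
tool_rot: [-0.001, 0.0, 1.0, 0.001]
contact_force: [-0.6, -0.0, -0.4]
gripper_width: 0.282
grasp_force: 34.5
t 6.3 eef [ 0.4301 -0.3921  0.2148] F [-0.6 -0.  -0.4] w 24.1 gf 34.5 toolx deg 180.0 SHIFT mm [ 4.1 -7.9 14.5]
top 90 [0.6436 0.0329 0.2205] [0.02  0.018 0.012]
top 31 [0.6369 0.0324 0.2013] [0.008 0.018 0.021]
top 0.67 [0.64303896 0.03505723 0.221     ]
top 0.23 [ 0.54139447 -0.33633382  0.221     ]
side 0.87 [0.63204882 0.03247873 0.221     ]
```

```bash
python3 -m pendant '[[0.02,0.004,-0.008,0.005,0],[0.02,0,0,0.005,0],[0.02,0,0,0.003,0],[0.02,0,0,0,0],[0.02,0,0,0,0]]' 35; python3 -c "
from h import *;go(.426,-.4,.2003)"
```

```text
t: 6.92
eef_pos: [0.4261, -0.4001, 0.2022]
tool_rot: [-0.0, 0.0, 1.0, 0.0]
contact_force: [-0.7, 0.5, -0.6]
gripper_width: 0.282
grasp_force: 34.5
t 6.92 eef [ 0.4261 -0.4001  0.2022] F [-0.7  0.5 -0.6] w 24.1 gf 34.5 toolx deg 180.0 SHIFT mm [0.1 0.1 1.9]
```

```bash
python3 -m pendant '[[0.02,0,0,0.002,0],[0.02,0,0,0.001,0],[0.02,0,0,0,0],[0.05,0,0,0,0],[0.05,0,0,0,0],[0.06,0,0,0,0],[0.06,0,0,-0.01,0],[0.06,0,0,-0.03,0],[0.06,0,0,-0.04,0]]'; python3 - <<'E'
from h import *
go(.436,-.251,.26)
im,d=bot.read_camera("side")
u,v=proj("side",[.426,-.4,.03]).astype(int);print(u,v)
cv2.imwrite("pics/c.png",cv2.resize(im[v-90:v+50,u-80:u+80],None,fx=3,fy=3))
# current tiers
W=cloud("side",d);print(tier(im,(252,200),"side"),tier(im,(340,355),"side"),tier(im,(237,246),"side"))
s=(np.hypot(W[...,0]-.426,W[...,1]+.4)<.03)&(W[...,2]>.03)&(W[...,2]<.05);print(s.sum(),W[s].mean(0))
E
```

```text
t: 7.67
eef_pos: [0.4254, -0.3992, 0.2783]
tool_rot: [-0.003, 0.0, 1.0, 0.002]
contact_force: [1.5, -0.7, 0.1]
gripper_width: 0.702
grasp_force: 0.0
t 7.67 eef [ 0.4254 -0.3992  0.2783] F [ 1.5 -0.7  0.1] w 60.0 gf 0.0 toolx deg 180.0 SHIFT mm [-10.6 148.1  18.7]
376 394
(array([252., 202.]), array([570.6, 394.9,  95.4]), array([570.3, 395.3,  90.7])) (array([340., 356.]), array([ 437. , -252.4,   70.2]), array([ 437.2, -252.6,   67.8])) (array([238., 248.]), array([425.5, 236.5,  69.1]), array([425.3, 235. ,  60.2]))
111 [ 0.42523876 -0.40528407  0.04105504]
```

View pics/c.png

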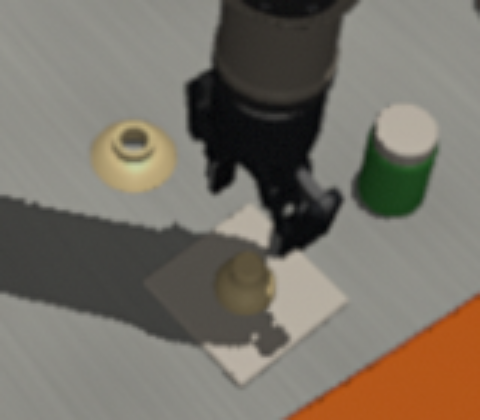

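The cap stands upright on the board at crop (247,280). Next is tier96, along a raised path.

```bash
python3 -m pendant '[[0.06,0,0,-0.03,0],[0.06,-0.0072,0.02,-0.03,0],[0.06,-0.0072,0.03,-0.02,0],[0.06,-0.0072,0.04,0,0],[0.06,-0.0072,0.04,0,0],[0.06,-0.0072,0.04,0,0],[0.06,-0.0072,0.04,0,0],[0.06,-0.0072,0.04,0,0],[0.06,-0.0072,0.04,0,0],[0.06,-0.0072,0.04,0,0],[0.06,-0.0072,0.04,0,0],[0.06,-0.0072,0.04,0,0]]' 30; python3 -c "
from h import *;go(.569,.398,.26)"
```

```text
t: 8.72
eef_pos: [0.5057, 0.0116, 0.3603]
tool_rot: [0.001, 0.001, 1.0, 0.0]
contact_force: [0.7, -1.0, -0.1]
gripper_width: 0.705
grasp_force: 0.0
t 8.72 eef [0.5057 0.0116 0.3603] F [ 0.7 -1.  -0.1] w 60.2 gf 0.0 toolx deg 179.9 SHIFT mm [-62.8 386.5 100.5]
```

```bash
python3 -m pendant '[[0.06,-0.0063,0.0387,0,0],[0.06,-0.0063,0.0387,0,0],[0.06,-0.0063,0.0387,0,0],[0.06,-0.0063,0.0387,0,0],[0.06,-0.0063,0.0387,0,0],[0.06,-0.0063,0.0387,0,0],[0.06,-0.0063,0.0387,0.01,0],[0.06,-0.0063,0.0387,0.01,0],[0.06,-0.0063,0.0387,0.015,0],[0.06,-0.0063,0.0387,0.015,0],[0.06,0,0,0.03,0],[0.06,0,0,0.02,0]]' 30; python3 - <<'E'
from h import *
go(.569,.398,.187)
im,d=bot.read_camera("side");print(tier(im,(252,202),"side"))
u,v=proj("side",[.569,.398,.03]).astype(int);print(u,v)
cv2.imwrite("pics/d.png",cv2.resize(im[v-70:v+70,u-80:u+80],None,fx=3,fy=3))
E
```

```text
t: 9.72
eef_pos: [0.5676, 0.3997, 0.2579]
tool_rot: [-0.0, -0.002, 1.0, 0.001]
contact_force: [-0.4, -1.6, -0.5]
gripper_width: 0.702
grasp_force: 0.0
t 9.72 eef [0.5676 0.3997 0.2579] F [-0.4 -1.6 -0.5] w 59.9 gf 0.0 toolx deg -179.8 SHIFT mm [-1.5 -1.8 70.9]
(array([252., 203.]), array([569.8, 393.6,  94. ]), array([569.8, 393.3,  89.1]))
250 195
```

View pics/d.png

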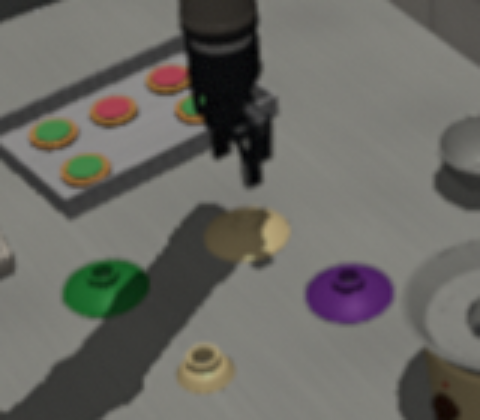

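Tier96 is still in place at crop (247,233), directly under the fingers. I'll descend and close.

```bash
python3 -m pendant '[[0.06,-0.001,-0.002,0.025,0],[0.06,0,0,0.025,0],[0.06,0,0,0.015,0],[0.06,0,0,0.005,0],[0.06,0,0,0,0],[0.025,0,0,0,0],[0.025,0,0,0,0],[0.025,0,0,0,0],[0.025,0,0,0,0],[0.025,0,0,0,0]]' 25; python3 -c "
from h import *;go(.569,.398,.187)"
```

```text
t: 10.6
eef_pos: [0.5707, 0.3946, 0.1918]
tool_rot: [0.001, 0.0, 1.0, 0.001]
contact_force: [-1.3, -0.6, 6.7]
gripper_width: 0.397
grasp_force: 24.8
t 10.6 eef [0.5707 0.3946 0.1918] F [-1.3 -0.6  6.7] w 33.9 gf 24.8 toolx deg 180.0 SHIFT mm [1.7 3.4 4.8]
```

```bash
python3 -m pendant '[[0.025,0,0,-0.01,0],[0.025,0,0,-0.02,0],[0.025,0,0,-0.035,0],[0.025,0,0,-0.04,0],[0.025,0,0,-0.04,0],[0.025,0,0,-0.04,0],[0.025,0,0,-0.04,0],[0.025,-0.01,-0.02,-0.03,0],[0.025,-0.01,-0.035,0,0],[0.025,-0.01,-0.038,0,0],[0.025,-0.01,-0.038,0,0],[0.025,0,0,0,0]]' 30; python3 -c "
from h import *;go(.644,.034,.44)
c,d=bot.read_camera('side');W=cloud('side',d);o=bot.get_obs()['eef_pos']
s=(np.hypot(W[...,0]-o[0],W[...,1]-o[1])<.06)&cream(c)&(abs(W[...,2]-o[2]+.19)<.03);print(s.sum(),W[s].mean(0),W[s].min(0),W[s].max(0))"
```

```text
t: 11.6
eef_pos: [0.6126, 0.2521, 0.4465]
tool_rot: [0.002, 0.007, 1.0, -0.003]
contact_force: [0.5, -2.6, -0.3]
gripper_width: 0.396
grasp_force: 30.1
t 11.6 eef [0.6126 0.2521 0.4465] F [ 0.5 -2.6 -0.3] w 33.8 gf 30.1 toolx deg 179.2 SHIFT mm [ -34.3 -217.6    7.8]
397 [0.60360792 0.23385056 0.26387689] [0.56635991 0.19917041 0.2513036 ] [0.65827017 0.28412731 0.2804989 ]
```

```bash
python3 -m pendant '[[0.025,-0.004,-0.031,0,0],[0.025,-0.005,-0.031,0,0],[0.025,-0.005,-0.031,0,0],[0.025,-0.005,-0.031,0,0],[0.025,-0.005,-0.031,0,0],[0.025,-0.005,-0.031,0,0],[0.025,-0.005,-0.027,0,0],[0.025,0,0,0,0],[0.025,0,0,0,0],[0.025,0,0,0,0],[0.025,0,0,0,0]]' 30; python3 - <<'E'
from h import *
go(.644,.034,.44)
im,d=bot.read_camera("side");W=cloud("side",d)
cr=cream(im);s=(np.hypot(W[...,0]-.644,W[...,1]-.034)<.06)&cr&(W[...,2]>.23)&(W[...,2]<.28);print(s.sum(),W[s].min(0),W[s].max(0))
print("tier",tier(im,proj("side",[.644,.034,.25]),"side",.252))
top,dt=bot.read_camera("top");print("toptier",tier(top,proj("top",[.644,.034,.26]),"top",.252))
u,v=proj("side",[.644,.034,.24]).astype(int)
cv2.imwrite("pics/e.png",cv2.resize(im[v-70:v+70,u-80:u+80],None,fx=3,fy=3))
E
```

```text
t: 12.57
eef_pos: [0.6435, 0.0523, 0.4448]
tool_rot: [-0.0, -0.001, 1.0, 0.001]
contact_force: [0.5, 0.5, -0.8]
gripper_width: 0.402
grasp_force: 30.1
t 12.57 eef [0.6435 0.0523 0.4448] F [ 0.5  0.5 -0.8] w 34.3 gf 30.1 toolx deg -179.9 SHIFT mm [ -0.5 -18.3   4.8]
490 [0.59689331 0.00272354 0.24980624] [0.68996515 0.08964919 0.27972687]
tier (array([333., 186.]), array([645.6,  51.3,  95.1]), array([642.6,  49.6,  82.8]))
toptier (array([273., 185.]), array([637.7,  89.6, 558. ]), array([638.9,  86.7, 385.1]))
```

View pics/e.png

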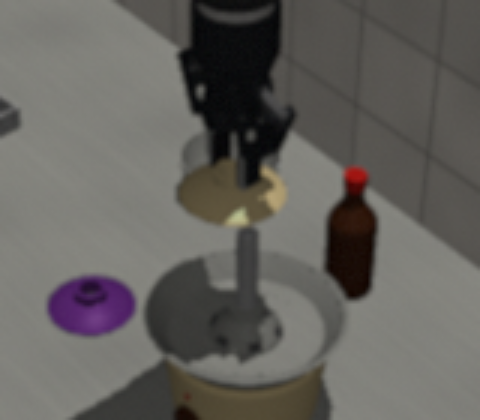

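The tier is held level at crop (232,190), about 18 mm short in y of the column at (247,232). I'll shift it and lower.

```bash
python3 -m pendant '[[0.025,0,-0.009,0,0],[0.025,0,-0.009,0,0],[0.025,0,0,0,0],[0.025,0,0,0.01,0],[0.025,0,0,0.01,0],[0.025,0,0,0.008,0],[0.025,0,0,0.006,0],[0.025,0,0,0,0]]' 30; python3 -c "
from h import *;go(.644,.034,.44)"
```

```text
t: 13.33
eef_pos: [0.6431, 0.0325, 0.4083]
tool_rot: [-0.002, 0.0, 1.0, -0.0]
contact_force: [0.2, 0.7, -1.2]
gripper_width: 0.395
grasp_force: 30.1
t 13.33 eef [0.6431 0.0325 0.4083] F [ 0.2  0.7 -1.2] w 33.8 gf 30.1 toolx deg 180.0 SHIFT mm [ -0.8   1.5 -31.7]
```

```bash
python3 -m pendant '[[0.025,0,0.001,0.006,0],[0.025,0,0,0.008,0],[0.025,0,0,0.008,0],[0.025,0,0,0.008,0],[0.025,0,0,0,0]]' 30; python3 -c "
from h import *;go(.644,.034,.35)"
```

```text
t: 13.75
eef_pos: [0.6442, 0.0334, 0.3794]
tool_rot: [0.001, 0.0, 1.0, 0.0]
contact_force: [5.7, 1.2, -2.9]
gripper_width: 0.394
grasp_force: 30.1
t 13.75 eef [0.6442 0.0334 0.3794] F [ 5.7  1.2 -2.9] w 33.6 gf 30.1 toolx deg 180.0 SHIFT mm [ 0.3  0.6 29.4]
```

```bash
python3 -m pendant '[[0.025,-0.0015,0,0.006,0],[0.025,0,0,0.008,0],[0.025,0,0,0.008,0],[0.025,0,0,0.008,0],[0.025,0,0,0,0],[0.05,0,0,0,0],[0.05,0,0,0,0],[0.06,0,0,0,0],[0.06,0,0,-0.005,0],[0.06,0,0,0,0]]' 30; python3 - <<'E'
from h import *
go(.644,.034,.44)
im,d=bot.read_camera("side")
u,v=proj("side",[.644,.034,.17]).astype(int)
cv2.imwrite("pics/f.png",cv2.resize(im[v-70:v+70,u-80:u+80],None,fx=3,fy=3))
W=cloud("side",d);s=(np.hypot(W[...,0]-.644,W[...,1]-.034)<.055)&cream(im)&(W[...,2]>.1);print(s.sum(),W[s].min(0),W[s].max(0))
E
```

```text
t: 14.58
eef_pos: [0.6454, 0.033, 0.357]
tool_rot: [0.001, 0.0, 1.0, 0.0]
contact_force: [0.9, 0.0, 0.2]
gripper_width: 0.703
grasp_force: 0.0
t 14.58 eef [0.6454 0.033  0.357 ] F [0.9 0.  0.2] w 60.1 gf 0.0 toolx deg 180.0 SHIFT mm [  1.3   1.  -83. ]
528 [ 0.59791985 -0.01552284  0.10067286] [0.69479976 0.06818087 0.15630644]
```

View pics/f.png

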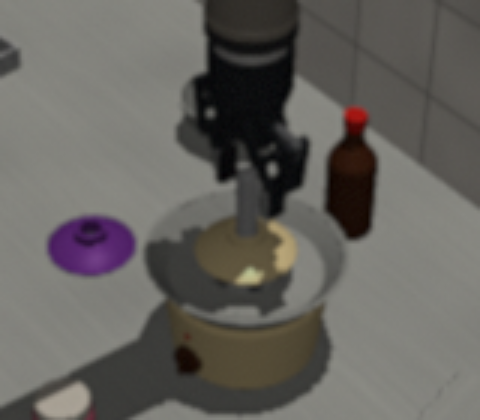

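Tier96 slid down level onto the seat (crop (245,250), collar top about 0.155). Next is tier72.

```bash
python3 -m pendant '[[0.06,0,0,-0.03,0],[0.06,0,0,-0.04,0],[0.06,0.01,-0.014,0,0],[0.06,0.022,-0.03,0,0],[0.06,0.022,-0.03,0,0],[0.06,0.022,-0.03,0,0],[0.06,0.022,-0.03,0,0],[0.06,0.022,-0.03,0.01,0],[0.06,0.022,-0.03,0.02,0],[0.06,0.022,-0.03,0.02,0],[0.06,0.022,-0.03,0.02,0],[0.06,0.01,-0.01,0.02,0]]' 30; python3 - <<'E'
from h import *
go(.436,-.250,.26)
im,d=bot.read_camera("side");print(tier(im,(340,356),"side"))
im,d=bot.read_camera("top");print(tier(im,(431,296)),tier(im,(219,301)))
E
```

```text
t: 15.63
eef_pos: [0.4464, -0.2339, 0.3365]
tool_rot: [0.0, 0.003, 1.0, -0.001]
contact_force: [-0.2, -0.3, -0.0]
gripper_width: 0.707
grasp_force: 0.0
t 15.63 eef [ 0.4464 -0.2339  0.3365] F [-0.2 -0.3 -0. ] w 60.4 gf 0.0 toolx deg 179.6 SHIFT mm [ 10.4 -16.   76.6]
(array([340., 356.]), array([ 436.6, -252.3,   70.9]), array([ 436.5, -253.6,   67.1]))
(array([432., 302.]), array([ 430.1, -250.2,   62.6]), array([ 425.6, -250.5,   42.3])) (array([219., 301.]), array([421.2, 234.9,  60.8]), array([421.3, 235. ,  58.8]))
```

```bash
python3 -m pendant '[[0.06,0.005,-0.01,0.03,0],[0.06,0.005,-0.006,0.035,0],[0.06,0,0,0.035,0],[0.06,0,0,0.025,0],[0.06,0,0,0.015,0],[0.06,0,0,0.006,0],[0.06,0,0,0,0],[0.025,0,0,0,0],[0.025,0,0,0,0],[0.025,0,0,0,0],[0.025,0,0,0,0],[0.025,0,0,0,0]]' 25; python3 -c "
from h import *;go(.436,-.250,.19)"
```

```text
t: 16.73
eef_pos: [0.4408, -0.2457, 0.1921]
tool_rot: [0.002, 0.0, 1.0, -0.0]
contact_force: [-0.9, 1.6, 6.8]
gripper_width: 0.396
grasp_force: 24.5
t 16.73 eef [ 0.4408 -0.2457  0.1921] F [-0.9  1.6  6.8] w 33.8 gf 24.5 toolx deg 180.0 SHIFT mm [ 4.9 -4.3  2.1]
```

```bash
python3 -m pendant '[[0.05,0,0,-0.002,0],[0.05,0,0,-0.002,0],[0.05,0.0045,-0.001,0,0],[0.05,0,0,0,0],[0.05,0,0,0.001,0],[0.025,0,0,0,0],[0.025,0,0,0,0],[0.025,0,0,0,0],[0.025,0,0,0,0]]' 25; python3 -c "
from h import *;go(.436,-.250,.19)"
```

```text
t: 17.48
eef_pos: [0.4353, -0.2466, 0.1936]
tool_rot: [-0.0, 0.0, 1.0, 0.0]
contact_force: [-2.2, 0.5, 4.1]
gripper_width: 0.395
grasp_force: 24.5
t 17.48 eef [ 0.4353 -0.2466  0.1936] F [-2.2  0.5  4.1] w 33.7 gf 24.5 toolx deg 180.0 SHIFT mm [-0.7 -3.4  3.6]
```

```bash
python3 -m pendant '[[0.025,0,0,-0.01,0],[0.025,0,0,-0.02,0],[0.025,0,0,-0.035,0],[0.025,0,0,-0.04,0],[0.025,0,0,-0.04,0],[0.025,0,0,-0.04,0],[0.025,0,0,-0.04,0],[0.025,-0.01,0.013,-0.03,0],[0.025,-0.02,0.027,0,0],[0.025,-0.022,0.03,0,0],[0.025,-0.022,0.03,0,0],[0.025,-0.022,0.03,0,0]]' 30;python3 -m pendant '[[0.025,-0.022,0.03,0,0],[0.025,-0.022,0.03,0,0],[0.025,-0.022,0.03,0,0],[0.025,-0.02,0.025,0,0],[0.025,-0.01,0.012,0,0],[0.025,0,0,0,0],[0.025,0,0,0,0]]' 30; python3 -c "
from h import *;go(.645,.034,.42)
im,d=bot.read_camera('side');print(tier(im,(237,246),'side'))"
```

```text
t: 18.48
eef_pos: [0.5318, -0.1153, 0.4494]
tool_rot: [0.001, 0.001, 1.0, 0.0]
contact_force: [0.1, -0.4, -0.7]
gripper_width: 0.389
grasp_force: 30.1
t: 19.07
eef_pos: [0.6274, 0.0105, 0.4483]
tool_rot: [-0.001, -0.0, 1.0, -0.0]
contact_force: [-0.1, -1.6, -1.1]
gripper_width: 0.391
grasp_force: 30.1
t 19.07 eef [0.6274 0.0105 0.4483] F [-0.1 -1.6 -1.1] w 33.4 gf 30.1 toolx deg -180.0 SHIFT mm [-17.6  23.5  28.3]
(array([238., 248.]), array([425.5, 236.5,  69.1]), array([425.3, 235. ,  60.2]))
```

```bash
python3 -m pendant '[[0.025,-0.009,0.012,0,0],[0.025,-0.009,0.0115,0,0],[0.025,0,0,0,0],[0.025,0,0,0,0]]' 30; python3 - <<'E'
from h import *
go(.645,.034,.415)
im,d=bot.read_camera("side")
print("tier",tier(im,proj("side",[.644,.034,.25]),"side",.256))
u,v=proj("side",[.644,.034,.24]).astype(int)
cv2.imwrite("pics/g.png",cv2.resize(im[v-70:v+70,u-80:u+80],None,fx=3,fy=3))
E
```

```text
t: 19.45
eef_pos: [0.6458, 0.0347, 0.4484]
tool_rot: [-0.0, -0.0, 1.0, 0.0]
contact_force: [0.5, -0.3, -1.0]
gripper_width: 0.388
grasp_force: 30.1
t 19.45 eef [0.6458 0.0347 0.4484] F [ 0.5 -0.3 -1. ] w 33.2 gf 30.1 toolx deg -180.0 SHIFT mm [ 0.8 -0.7 33.4]
tier (array([338., 187.]), array([650.2,  37.5,  80.4]), array([647.6,  33.9,  64. ]))
```

View pics/g.png

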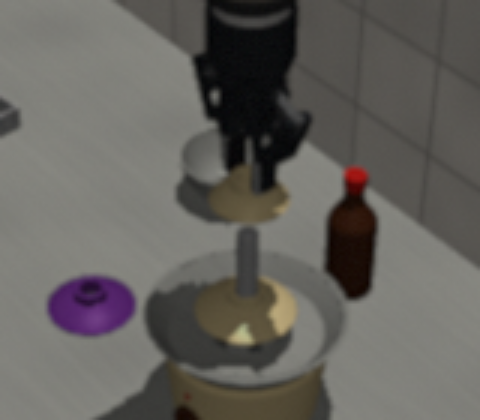

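Tier72 at crop (249,195) is over the column top at (247,232). Lowering.

```bash
python3 -m pendant '[[0.025,0,0,0.015,0],[0.025,0,0,0.015,0],[0.025,0,0,0.01,0],[0.025,0,0,0.008,0],[0.025,0,0,0.008,0],[0.025,0,0,0.008,0],[0.025,0,0,0,0]]' 30; python3 -c "
from h import *;go(.645,.034,.36)"
```

```text
t: 20.08
eef_pos: [0.6451, 0.0337, 0.3829]
tool_rot: [-0.001, 0.0, 1.0, -0.0]
contact_force: [-0.2, 1.0, -1.4]
gripper_width: 0.393
grasp_force: 30.1
t 20.08 eef [0.6451 0.0337 0.3829] F [-0.2  1.  -1.4] w 33.5 gf 30.1 toolx deg 180.0 SHIFT mm [ 0.1  0.3 22.9]
```

```bash
python3 -m pendant '[[0.025,0,0,0.008,0],[0.025,0,0,0.008,0],[0.025,0,0,0.003,0],[0.025,0,0,0,0],[0.05,0,0,0,0],[0.05,0,0,0,0],[0.06,0,0,0,0],[0.06,0,0,-0.02,0],[0.06,0,0,-0.03,0],[0.06,0,0,0,0]]' 30; python3 - <<'E'
from h import *
go(.4215,.2345,.40)
im,d=bot.read_camera("side")
W=cloud("side",d);s=(np.hypot(W[...,0]-.644,W[...,1]-.034)<.055)&cream(im)&(W[...,2]>.1);print(s.sum(),W[s].min(0),W[s].max(0))
u,v=proj("side",[.644,.034,.17]).astype(int)
cv2.imwrite("pics/h.png",cv2.resize(im[v-70:v+70,u-80:u+80],None,fx=3,fy=3))
print(tier(im,(237,246),'side'))
E
```

```text
t: 20.92
eef_pos: [0.6471, 0.0334, 0.4216]
tool_rot: [0.005, 0.001, 1.0, 0.001]
contact_force: [1.8, -0.4, 1.8]
gripper_width: 0.699
grasp_force: 0.0
t 20.92 eef [0.6471 0.0334 0.4216] F [ 1.8 -0.4  1.8] w 59.7 gf 0.0 toolx deg 179.9 SHIFT mm [226.1 200.8  19.8]
602 [ 0.5984415  -0.01638338  0.10083709] [0.69187302 0.06806921 0.17375204]
(array([238., 248.]), array([425.5, 236.5,  69.1]), array([425.1, 235. ,  59.9]))
```

View pics/h.png

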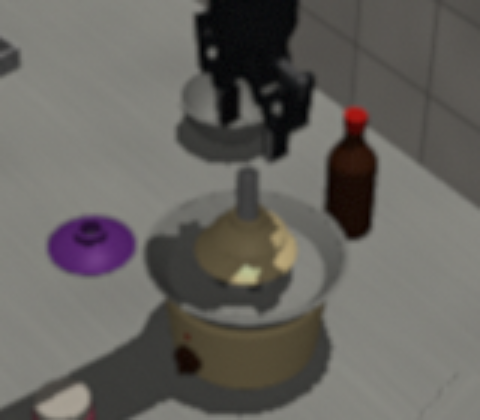

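Both tiers are seated (stack top about 0.172, crop (247,220)). Next is tier60.

```bash
python3 -m pendant '[[0.06,0.012,0.011,0,0],[0.06,0.025,0.0223,0,0],[0.06,0.025,0.0223,0,0],[0.06,0.025,0.0223,0,0],[0.06,0.025,0.0223,0.01,0],[0.06,0.025,0.0223,0.02,0],[0.06,0.025,0.0223,0.02,0],[0.06,0.025,0.0223,0.02,0],[0.06,0.025,0.0223,0.02,0],[0.06,0.013,0.012,0.02,0],[0.06,0,0,0.02,0],[0.06,0,0,0,0]]' 30; python3 -c "
from h import *;go(.4215,.2345,.188)
im,d=bot.read_camera('side');print(tier(im,(237,246),'side'))"
```

```text
t: 21.97
eef_pos: [0.4184, 0.2356, 0.2825]
tool_rot: [-0.003, -0.001, 1.0, -0.002]
contact_force: [0.3, -0.7, -0.6]
gripper_width: 0.703
grasp_force: 0.0
t 21.97 eef [0.4184 0.2356 0.2825] F [ 0.3 -0.7 -0.6] w 60.1 gf 0.0 toolx deg -179.9 SHIFT mm [-3.6 -0.8 94.4]
(array([238., 248.]), array([426.4, 234.7,  68.2]), array([424.5, 234. ,  59.5]))
```

```bash
python3 -m pendant '[[0.06,-0.004,-0.001,0.03,0],[0.06,0,0,0.03,0],[0.06,0,0,0.02,0],[0.06,0,0,0.01,0],[0.06,0,0,0.003,0],[0.06,0,0,0,0],[0.025,0,0,0,0],[0.025,0,0,0,0],[0.025,0,0,0,0],[0.025,0,0,0,0],[0.025,0,0,0,0]]' 25; python3 -c "
from h import *;go(.4215,.2345,.19)"
```

```text
t: 22.93
eef_pos: [0.4254, 0.2347, 0.1941]
tool_rot: [0.001, 0.0, 1.0, 0.001]
contact_force: [-0.3, -0.3, 6.4]
gripper_width: 0.395
grasp_force: 24.3
t 22.93 eef [0.4254 0.2347 0.1941] F [-0.3 -0.3  6.4] w 33.8 gf 24.3 toolx deg 180.0 SHIFT mm [ 3.9 -0.2  4.1]
```

```bash
python3 -m pendant '[[0.025,0,0,-0.01,0],[0.025,0,0,-0.02,0],[0.025,0,0,-0.035,0],[0.025,0,0,-0.04,0],[0.025,0,0,-0.04,0],[0.025,0,0,-0.04,0],[0.025,0,0,-0.04,0],[0.025,-0.012,-0.011,-0.03,0],[0.025,-0.025,-0.0225,0,0],[0.025,-0.025,-0.0225,0,0],[0.025,-0.025,-0.0225,0,0],[0.025,-0.025,-0.0225,0,0]]' 30;python3 -m pendant '[[0.025,-0.025,-0.0225,0,0],[0.025,-0.025,-0.0225,0,0],[0.025,-0.025,-0.0225,0,0],[0.025,-0.02,-0.018,0,0],[0.025,-0.01,-0.01,0,0],[0.025,0,0,0,0],[0.025,0,0,0,0]]' 30; python3 -c "
from h import *;go(.648,.034,.42)
im,d=bot.read_camera('side')"
```

```text
t: 23.93
eef_pos: [0.537, 0.1318, 0.4493]
tool_rot: [0.001, 0.0, 1.0, 0.001]
contact_force: [-0.1, 0.4, -1.2]
gripper_width: 0.392
grasp_force: 30.0
t: 24.52
eef_pos: [0.6411, 0.0376, 0.448]
tool_rot: [-0.0, 0.001, 1.0, 0.0]
contact_force: [-0.4, 0.3, -0.3]
gripper_width: 0.391
grasp_force: 30.0
t 24.52 eef [0.6411 0.0376 0.448 ] F [-0.4  0.3 -0.3] w 33.4 gf 30.0 toolx deg 179.9 SHIFT mm [-6.9 -3.6 28. ]
```

```bash
python3 -m pendant '[[0.025,-0.007,-0.004,0,0],[0.025,0,0,0,0],[0.025,0,0,0,0]]' 30; python3 - <<'E'
from h import *
go(.648,.034,.42)
im,d=bot.read_camera("side")
u,v=proj("side",[.644,.034,.24]).astype(int)
cv2.imwrite("pics/i.png",cv2.resize(im[v-70:v+70,u-80:u+80],None,fx=3,fy=3))
E
```

```text
t: 24.82
eef_pos: [0.6484, 0.0344, 0.4478]
tool_rot: [0.0, -0.0, 1.0, 0.0]
contact_force: [0.4, 0.0, -0.6]
gripper_width: 0.389
grasp_force: 30.0
t 24.82 eef [0.6484 0.0344 0.4478] F [ 0.4  0.  -0.6] w 33.3 gf 30.0 toolx deg -180.0 SHIFT mm [ 0.4 -0.4 27.8]
```

View pics/i.png

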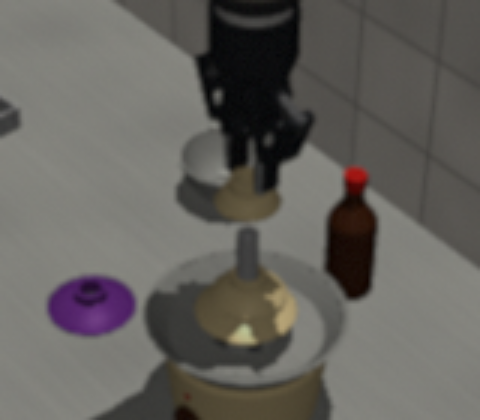

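Tier60 at crop (248,200) lines up with the column at (247,232). I'll lower it slowly.

```bash
python3 -m pendant '[[0.025,0,0,0.015,0],[0.025,0,0,0.015,0],[0.025,0,0,0.01,0],[0.025,0,0,0.006,0],[0.025,0,0,0.006,0],[0.025,0,0,0.006,0],[0.025,0,0,0.004,0],[0.025,0,0,0,0]]' 30; python3 -c "
from h import *;go(.648,.034,.375)"
```

```text
t: 25.53
eef_pos: [0.6484, 0.0337, 0.3848]
tool_rot: [-0.001, 0.0, 1.0, -0.0]
contact_force: [-0.7, -0.4, -0.5]
gripper_width: 0.39
grasp_force: 30.0
t 25.53 eef [0.6484 0.0337 0.3848] F [-0.7 -0.4 -0.5] w 33.3 gf 30.0 toolx deg 180.0 SHIFT mm [0.4 0.3 9.8]
```

```bash
python3 -m pendant '[[0.025,0,0,0.008,0],[0.025,0,0,0.007,0],[0.025,0,0,0,0],[0.05,0,0,0,0],[0.05,0,0,0,0],[0.06,0,0,0,0],[0.06,0,0,-0.02,0],[0.06,0,0,-0.03,0],[0.06,0,0,-0.02,0],[0.06,0,0,0,0]]' 30; python3 - <<'E'
from h import *
go(.4255,-.400,.40)
im,d=bot.read_camera("side")
W=cloud("side",d);s=(np.hypot(W[...,0]-.644,W[...,1]-.034)<.055)&cream(im)&(W[...,2]>.1);print(s.sum(),W[s].min(0),W[s].max(0))
a=im.copy();u,v=proj("side",[.644,.034,.17]).astype(int);u2,v2=proj("side",[.425,-.4,.03]).astype(int)
cv2.imwrite("pics/j.png",np.hstack([cv2.resize(im[v-70:v+70,u-65:u+65],None,fx=3,fy=3),cv2.resize(im[v2-70:v2+70,u2-65:u2+65],None,fx=3,fy=3)]))
for c in("side","top"):
    im,d=bot.read_camera(c);W=cloud(c,d)
    s=(np.hypot(W[...,0]-.425,W[...,1]+.4)<.03)&(W[...,2]>.036)&(W[...,2]<.05);print(c,s.sum(),W[s].mean(0))
E
```

```text
t: 26.37
eef_pos: [0.6498, 0.0332, 0.4461]
tool_rot: [0.004, 0.001, 1.0, 0.001]
contact_force: [1.6, -0.4, 1.0]
gripper_width: 0.702
grasp_force: 0.0
t 26.37 eef [0.6498 0.0332 0.4461] F [ 1.6 -0.4  1. ] w 60.0 gf 0.0 toolx deg 179.9 SHIFT mm [ 224.2 -433.5   43.6]
678 [ 0.59958766 -0.01655094  0.1007768 ] [0.68868944 0.0704195  0.1916613 ]
side 96 [ 0.4264811  -0.40494181  0.04227   ]
top 108 [ 0.42790007 -0.39896586  0.04403989]
```

View pics/j.png

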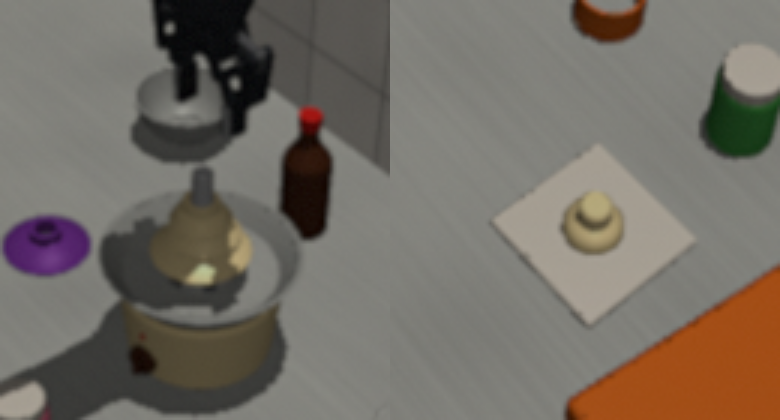

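All three tiers are stacked and level (top about 0.19), and the cap still stands upright on the board at right crop (595,220). I'll fetch it now.

```bash
python3 -m pendant '[[0.06,0.008,-0.016,0,0],[0.06,0.018,-0.035,0,0],[0.06,0.018,-0.035,0,0],[0.06,0.018,-0.035,0,0],[0.06,0.018,-0.035,0,0],[0.06,0.018,-0.035,0,0],[0.06,0.018,-0.035,0,0],[0.06,0.018,-0.035,0,0],[0.06,0.018,-0.035,0.01,0],[0.06,0.018,-0.035,0.015,0],[0.06,0.018,-0.035,0.015,0],[0.06,0.018,-0.035,0.02,0]]' 30;python3 -m pendant '[[0.06,0.01,-0.02,0.02,0],[0.06,0.006,-0.0125,0.02,0],[0.06,0,0,0.02,0],[0.06,0,0,0,0],[0.06,0,0,0,0]]'; python3 -c "
from h import *;go(.427,-.400,.2015)"
```

```text
t: 27.52
eef_pos: [0.4413, -0.3665, 0.3812]
tool_rot: [-0.0, 0.001, 1.0, -0.0]
contact_force: [0.4, -0.7, -0.8]
gripper_width: 0.702
grasp_force: 0.0
t: 27.93
eef_pos: [0.4266, -0.3966, 0.3206]
tool_rot: [-0.002, 0.001, 1.0, 0.001]
contact_force: [0.3, -0.8, -0.3]
gripper_width: 0.7
grasp_force: 0.0
t 27.93 eef [ 0.4266 -0.3966  0.3206] F [ 0.3 -0.8 -0.3] w 59.8 gf 0.0 toolx deg 179.9 SHIFT mm [ -0.8  -3.6 119.1]
```

```bash
python3 -m pendant '[[0.06,0,-0.0035,0.03,0],[0.06,0,0,0.035,0],[0.06,0,0,0.03,0],[0.06,0,0,0.018,0],[0.06,0,0,0.005,0],[0.06,0,0,0,0],[0.06,0,0,0,0],[0.02,0,0,0,0],[0.02,0,0,0,0],[0.02,0,0,0,0],[0.02,0,0,0,0],[0.02,0,0,0,0]]' 35; python3 -c "
from h import *;go(.427,-.400,.2015)"
```

```text
t: 28.93
eef_pos: [0.4281, -0.4008, 0.2055]
tool_rot: [0.001, 0.0, 1.0, -0.001]
contact_force: [-0.6, 0.6, 7.4]
gripper_width: 0.28
grasp_force: 33.9
t 28.93 eef [ 0.4281 -0.4008  0.2055] F [-0.6  0.6  7.4] w 23.9 gf 33.9 toolx deg 180.0 SHIFT mm [1.1 0.8 4. ]
```

```bash
python3 -m pendant '[[0.02,0,0,-0.01,0],[0.02,0,0,-0.025,0],[0.02,0,0,-0.04,0],[0.02,0,0,-0.04,0],[0.02,0,0,-0.04,0],[0.02,0,0,-0.04,0],[0.02,-0.008,0.016,-0.03,0],[0.02,-0.0175,0.035,-0.02,0],[0.02,-0.0175,0.035,-0.02,0],[0.02,-0.0175,0.035,-0.005,0],[0.02,-0.0175,0.035,0,0],[0.02,-0.0175,0.035,0,0]]' 35;python3 -m pendant '[[0.02,-0.0175,0.035,0,0],[0.02,-0.0175,0.035,0,0],[0.02,-0.0175,0.035,0,0],[0.02,-0.0175,0.035,0,0],[0.02,-0.0175,0.035,0,0],[0.02,-0.0175,0.034,0,0],[0.02,-0.01,0.018,0,0],[0.02,0,0,0,0],[0.02,0,0,0,0],[0.02,0,0,0,0]]' 35; python3 -c "
from h import *;go(.646,.034,.42)"
```

```text
t: 29.93
eef_pos: [0.5214, -0.2117, 0.4737]
tool_rot: [0.001, 0.001, 1.0, -0.0]
contact_force: [0.5, -0.0, -0.6]
gripper_width: 0.281
grasp_force: 34.5
t: 30.77
eef_pos: [0.6361, 0.0126, 0.4724]
tool_rot: [-0.0, 0.001, 1.0, -0.0]
contact_force: [-0.7, -0.9, -1.7]
gripper_width: 0.278
grasp_force: 34.5
t 30.77 eef [0.6361 0.0126 0.4724] F [-0.7 -0.9 -1.7] w 23.8 gf 34.5 toolx deg 179.9 SHIFT mm [-9.8 21.4 52.3]
```

```bash
python3 -m pendant '[[0.02,-0.005,0.011,0,0],[0.02,-0.005,0.0105,0,0],[0.02,0,0,0.015,0],[0.02,0,0,0.015,0],[0.02,0,0,0,0],[0.02,0,0,0,0]]' 35; python3 - <<'E'
from h import *
go(.646,.034,.42)
im,d=bot.read_camera("side")
u,v=proj("side",[.644,.034,.23]).astype(int)
cv2.imwrite("pics/k.png",cv2.resize(im[v-60:v+60,u-70:u+70],None,fx=4,fy=4))
W=cloud("side",d);s=(np.hypot(W[...,0]-.644,W[...,1]-.034)<.03)&cream(im)&(W[...,2]>.21);print(s.sum(),W[s].min(0),W[s].max(0))
E
```

```text
t: 31.27
eef_pos: [0.6466, 0.0357, 0.4414]
tool_rot: [-0.001, 0.0, 1.0, -0.0]
contact_force: [0.9, 0.5, 0.8]
gripper_width: 0.274
grasp_force: 34.5
t 31.27 eef [0.6466 0.0357 0.4414] F [0.9 0.5 0.8] w 23.4 gf 34.5 toolx deg 180.0 SHIFT mm [ 0.6 -1.7 21.4]
166 [0.62152414 0.00859548 0.24228361] [0.66315049 0.0443583  0.28094838]
```

View pics/k.png

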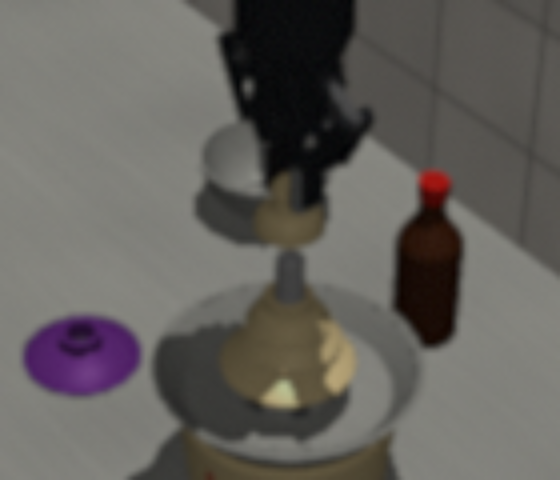

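The cap at crop (291,220) is centred on the column at (289,262). Lowering.

```bash
python3 -m pendant '[[0.02,0,-0.001,0.01,0],[0.02,0,0,0.008,0],[0.02,0,0,0.005,0],[0.02,0,0,0.004,0],[0.02,0,0,0.003,0],[0.02,0,0,0,0]]' 35; python3 -c "
from h import *;go(.646,.034,.4065)"
```

```text
t: 31.82
eef_pos: [0.6465, 0.0343, 0.4111]
tool_rot: [-0.001, 0.0, 1.0, -0.0]
contact_force: [-0.6, 0.4, -1.9]
gripper_width: 0.279
grasp_force: 34.5
t 31.82 eef [0.6465 0.0343 0.4111] F [-0.6  0.4 -1.9] w 23.8 gf 34.5 toolx deg 180.0 SHIFT mm [ 0.5 -0.3  4.6]
```

```bash
python3 -m pendant '[[0.02,0,0,0.003,0],[0.02,0,0,0.002,0],[0.02,0,0,0,0],[0.02,0,0,0,0]]' 35; python3 -c "
from h import *;go(.646,.034,.4065)"; python3 -m pendant '[[0.02,0,0,0.002,0],[0.02,0,0,0.001,0],[0.02,0,0,0,0]]' 35; python3 -c "
from h import *;go(.646,.034,.4065)"
```

```text
t: 32.15
eef_pos: [0.6467, 0.0343, 0.407]
tool_rot: [0.0, 0.0, 1.0, 0.0]
contact_force: [-0.4, 0.5, -1.0]
gripper_width: 0.28
grasp_force: 34.7
t 32.15 eef [0.6467 0.0343 0.407 ] F [-0.4  0.5 -1. ] w 23.9 gf 34.7 toolx deg 180.0 SHIFT mm [ 0.7 -0.3  0.5]
t: 32.4
eef_pos: [0.6469, 0.0341, 0.4065]
tool_rot: [0.001, 0.0, 1.0, 0.0]
contact_force: [-4.4, -0.8, 12.1]
gripper_width: 0.281
grasp_force: 35.8
t 32.4 eef [0.6469 0.0341 0.4065] F [-4.4 -0.8 12.1] w 24.0 gf 35.8 toolx deg 180.0 SHIFT mm [ 0.9 -0.1 -0. ]
```

Contact came at the predicted home height. I'll release, back off and check.

```bash
python3 -m pendant '[[0.02,0,0,-0.001,0],[0.045,0,0,0,0],[0.06,0,0,0,0],[0.06,0,0,0,0],[0.06,0,0,-0.01,0],[0.06,0,0,-0.03,0],[0.06,0,0,-0.04,0],[0.06,0,0,-0.02,0],[0.06,0.02,0.03,0,0],[0.06,0.025,0.03,0,0],[0.06,0.025,0.03,0,0],[0.06,0.025,0.03,0,0]]' 30;python3 -m pendant '[[0.06,0.02,0.03,0,0],[0.06,0.02,0.03,0,0],[0.06,0.01,0.02,0,0],[0.06,0,0,0,0],[0.06,0,0,0,0],[0.06,0,0,0,0],[0.06,0,0,0,0],[0.06,0,0,0,0],[0.06,0,0,0,0]]'; python3 - <<'E'
from h import *
go(.5,.2,.45)
for c in("top","side"):
    im,d=bot.read_camera(c);W=cloud(c,d);cr=cream(im)
    for z0,z1 in((.1,.3),(.236,.26)):
        s=(np.hypot(W[...,0]-.644,W[...,1]-.034)<.055)&cr&(W[...,2]>z0)&(W[...,2]<z1)
        if s.any(): print(c,s.sum(),np.round(W[s].mean(0),4),np.round(W[s].max(0),4))
u,v=proj("side",[.644,.034,.19]).astype(int)
a=cv2.resize(im[v-60:v+60,u-60:u+60],None,fx=3.2,fy=3.2)
cv2.imwrite("pics/l.png",np.hstack([a,cv2.resize(im[180:460,150:470],None,fx=1.3,fy=384/280)]))
Z={"jar_pink_mid":.044,"jar_green_mid":.044,"cutter_mid":.02}
for n in Z:
    for r in bot.pinpoint(n,"side")[:1]:print(n,np.round(atz("side",r["at"],Z[n]),3))
E
```

```text
t: 33.4
eef_pos: [0.5506, 0.1552, 0.5056]
tool_rot: [0.0, 0.001, 1.0, 0.0]
contact_force: [-0.2, 0.8, 0.8]
gripper_width: 0.705
grasp_force: 0.0
t: 34.15
eef_pos: [0.5024, 0.2333, 0.505]
tool_rot: [0.0, 0.001, 1.0, -0.0]
contact_force: [-0.0, 0.1, -0.2]
gripper_width: 0.708
grasp_force: 0.0
t 34.15 eef [0.5024 0.2333 0.505 ] F [-0.   0.1 -0.2] w 60.4 gf 0.0 toolx deg 179.8 SHIFT mm [  2.3 -33.3  55. ]
top 1440 [0.6314 0.0308 0.1669] [0.685  0.0838 0.2491]
top 70 [0.6442 0.0323 0.2448] [0.658  0.0458 0.2491]
side 911 [0.6358 0.0177 0.1692] [0.6919 0.0717 0.2485]
side 63 [0.6443 0.0288 0.2434] [0.6576 0.0452 0.2485]
jar_pink_mid [0.432 0.003 0.044]
jar_green_mid [ 0.583 -0.409  0.044]
cutter_mid [ 0.573 -0.249  0.02 ]
```

View pics/l.png

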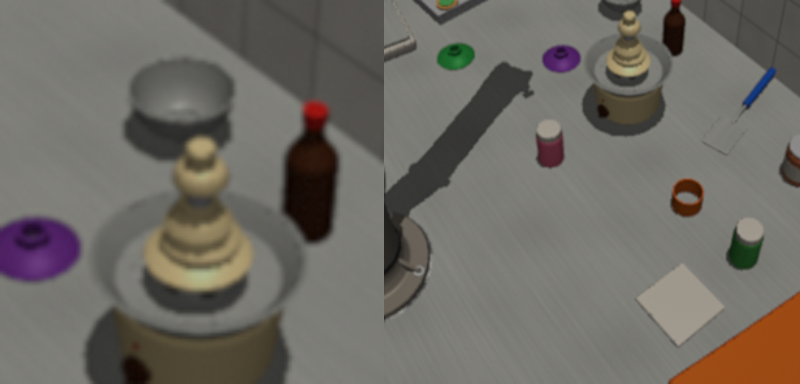

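The fountain is complete: three tiers level, and the cap home on top at left crop (202,165) with its top at the same 0.245 height as at the start. The jars and cutter have not moved.

```bash
python3 -c "
from station import bot;print(bot.hand_in())"
```

```text
the job is handed in; nothing more can be done
None
```

The fountain is reassembled and handed in: the 96, 72 and 60 mm tiers are seated on the column with the crown cap home on top, and the jars and cutter are where they were (about 34 s of the 210 s used).

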